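# Index the culture-jar turntable to its next hole

## Task

Turn the culture-jar turntable on to its next station so the plants get their light from a new side: pull the sprung index pin up out of its hole by the black knob, swing the turntable counter-clockwise (seen from above) to the next hole and let the pin spring fully home there. Find the hole gently by feel, never forcing the pin sideways against the plate or the side of a hole; keep the two jars standing in their places on the turntable and leave the other glassware where it is.

Things in the scene. Friction and masses are not known exactly. Their poses are not given: they have to be found in the camera images.
- stand: Fixed grey base disc of the turntable, 320 mm across, 8 mm thick. Origin on the turntable's vertical axis at bench height; z up; x points to the home hole, where the pin sits at the start. Under the pin's circle (radius 130 mm) runs a flat aluminium plate, 36 mm wide, its top 24 mm above the bench, unbroken but for two 12 mm holes: home and next.
- home_hole (a point): Mouth of the home hole, 24 mm above the bench, 130 mm from the axis. The next hole is in a separately clamped sector of the plate (0.4 mm lower), set differently on every stand: anywhere from 54 to 66 degrees (0.94 to 1.15 rad) counter-clockwise of home on the same circle. The plate goes on for 25 degrees beyond it.
- turntable (a joint): Angle of the turntable, rad: 0 with the pin in the home hole, growing counter-clockwise seen from above, stops at -0.25 and 1.4. An aluminium disc 200 mm across, top 44 mm above the bench, with a 30 mm wide arm reaching to radius 152 mm that carries the plunger; the arm lies along the stand's x at 0. It turns stiffly, about 1 N at the knob, and stays where it is left.
- plunger (a joint): Lift of the index plunger, m: 0 with the pin fully home in a hole, 0.022 at its upper stop. A spring always pushes it down, with 5 N at 0 and 9 N at 0.020. The pin's nose is clear of the plate above 0.012; resting on the plate it reads about 0.012; in a hole it springs to 0.
- knob (a point): Centre of the plunger's black ribbed knob, an upright cylinder 26 mm across and 26 mm high on a 10 mm stem, 130 mm from the turntable's axis. Centre 87 mm above the bench when the pin is home; below the knob 14 mm of free stem, then a 22 mm wide collar on the arm (top 60 mm above the bench). Moves with plunger and turntable.
- pin: The steel index pin under the knob, upright, 10 mm across with a round nose; origin at the lowest point of its nose, 12 mm above the bench when home (12 mm deep in the hole). Sideways force that the pin should bear against plate or hole: under 30 N.
- jar_a: Culture jar, 58 mm across, 80 mm high, foil cap, 0.15 to 0.3 kg, standing loose on the turntable about 60 mm from the axis on the side away from the arm; origin at the centre of its underside, z up.
- jar_b: The second culture jar on the turntable, the same as jar_a, 78 mm beside it; origin at the centre of its underside, z up.
- bench_jar: Another such jar, standing on the bench, to be left alone; origin at the centre of its underside.
- beaker: Glass beaker, 80 mm across, 105 mm high, on the bench, to be left alone; origin at the centre of its underside.
- dish: Closed glass petri dish, 98 mm across, 15 mm high, on the bench, to be left alone; origin at the centre of its underside.

How it is judged:
By the outcome, as a careful person would: the job done as asked, in the order asked, and still so for the second after the job is handed in, with the robot touching nothing.
It also fails if it takes over 51 s, if anything falls off the work surface, if the arm or the gripper's body presses on something with over 40 N, if the wrist force passes 120 N, or if a joint passes its speed limit or range.

## Robot

A 6-joint arm with a two-finger parallel gripper is mounted at the origin on the work surface. World frame = base frame: x ahead of the robot, y to its left, z up, the work surface at z = 0. Lengths are in m, angles in degrees, forces in N, time in s.
With the tool pointing down it reaches from about 0.35 to 0.875 m from the base axis. Payload 4.2 kg.
Tool frame: the origin (TCP) lies between the finger pads; the fingertips stand 14 mm ahead of it and the grasp point (between the pads) lies 5 mm behind it (r.tcp_to_tips is the distance from the TCP to the fingertips, in m); y points along the fingers, x is the direction in which the jaws open and shut, and the axes are right-handed (so a half turn about y gives the same grasp; the last joint's range is limited). The gripper opens to 87 mm and grips with 3 to 60 N. Pads are 19 mm wide; open, the fingers measure 117 mm over their backs; the gripper's body (75 mm by 190 mm) begins 51 mm behind the grasp point.
Start: joints at [92.109, 22.042, 0.453, 0, -68.411, -14.817], TCP at [0.137, 0.61, 0.237] pointing down, gripper open.
Joint ranges: [-179.83, 179.83], [-69.29, 118.12], [-61.27, 80.66], [-181.25, 117.63], [-171.15, -9.14], [-177.46, 177.46]. Speed limits (degrees/s): [159.86, 159.86, 180, 180, 180, 180].

## Interface

Orientations are given as a 3x3 rotation matrix whose columns are the frame's x, y, z axes.
In Python, from station import sense, optics, ticket, r gives the robot as it stands.
- The arm moves only by the tool carry_out, never from a script. Its argument "steps" is a list that holds one entry, the list of rows, each a list of 6 numbers: the shift along the world's x, y, z in cm, then the turn, a rotation vector about the world's x, y, z in rad. A call has 1 to 20 rows; each row is the pose to reach, as a shift and turn from the pose commanded when the call began; what a row does not reach only later rows make up. A row lasts 1/8 s, in which the tool goes at most 62.5 mm and 10.7 degrees, less where a joint would pass 70% of its speed; a pose out of reach is approached as far as the arm can. A call with a gripper value outside its range is refused whole. "fingers" is the closure in counts, from 0 (fully open) to 255 (shut), set as the call begins (left out, the last holds). The fingers move at their own pace and stop on an object; the grip force is fixed at half the most. Time passes only in rows, so rows that repeat a pose let the fingers close. It gives the time, the measured TCP pose, the force and the opening at its end, in the units of the state.
- sense(): the state, without advancing time (a new reading comes with each control period).
- optics.capture(name): name is "scene" or "top" or "wrist"; returns a dict with "image" (400x640x3 uint8, red, green, blue), "fov_y" (degrees; the focal length in pixels is half the picture's height over the tangent of half this angle, whatever the lens; pixels are square), "cx", "cy" (the principal point, pixels), "rvec" (rotation vector, rad) and "tvec" (3), from world to camera coordinates, as OpenCV has them. Camera axes: x right, y down, z forward; pixel columns grow to the right and rows downward; lengths in m; the calibration is good to about 2 mm. A picture is of the moment at which its call begins. There is no depth.
- ticket.finish_job(): hands the job in, once; it reports no verdict.
The state is a dict: "time_s": time; "joints": joint angles; "joint_velocities": joint speeds; "effort": joint torques, N m; "tcp_pos": TCP position; "ee_rot": TCP orientation; "wrist_force": force on the tool from outside, world axes, zero at the start; "moment": the same for the moment, N m; "gripper_width": opening from 0.0 (shut) to 1.0 (fully open).
Only numpy, scipy, OpenCV 4.12 (cv2) and the standard library are available. Lean on these libraries where they do the work, as an engineer would, in place of code of your own. Each camera call takes 0.05 s, during which the arm holds its last target.

## Working session

There is one attempt and no reset: what is moved stays moved. The work goes in short steps, Python scripts to look and compute and a tool call to move; the robot and the scene stay as the last step left them, time stands still between calls to the robot, and variables do not carry over. Pictures are saved under pics/ and viewed, and the job is handed in when it is done.

Besides the shell and the picture viewer there is one more tool, called after ">>>" as name(argument=value, ...), one argument or row to a line, values as JSON. carry_out: Moves the arm, as the interface text tells. Its arguments: {"type":"object","properties":{"steps":{"type":"array","items":{"type":"array","items":{"type":"array","items":{"type":"number"}}}},"fingers":{"type":"number"}},"required":["steps"]}

```bash
mkdir -p pics; ls; python3 - <<'E'
from station import sense, optics, ticket, r
import cv2
s=sense();print(s)
for n in("scene","top","wrist"):
    d=optics.capture(n);cv2.imwrite(f"pics/{n}0.png",d["image"][:,:,::-1]);print(n,d["fov_y"],d["cx"],d["cy"],d["rvec"],d["tvec"])
E
```

```text
pics
{'time_s': 0.0, 'joints': array([ 9.21074252e+01,  2.20887719e+01,  3.81332153e-01, -2.78489696e-02,
       -6.84104313e+01, -1.48162622e+01]), 'joint_velocities': array([-0.0457591 , -0.08793517,  0.18150236, -0.03605707, -0.05883544,
       -0.03017572]), 'effort': array([ 2.12587460e-03, -3.90666139e+01,  1.87408984e+01,  4.21960786e+00,
        1.10346690e-02, -1.96945625e-04]), 'tcp_pos': array([0.13736041, 0.60914719, 0.23549408]), 'ee_rot': array([[-2.20171184e-01, -3.76000781e-04,  9.75461177e-01],
       [-9.75458980e-01, -2.07242471e-03, -2.20171487e-01],
       [ 2.10435450e-03, -9.99997782e-01,  8.95148629e-05]]), 'wrist_force': array([ 1.0454563 ,  0.29990475, -0.044792  ]), 'moment': array([-0.03936951,  0.01939071, -0.01476085]), 'gripper_width': 1.0018435135056096}
scene 46.887005647132405 316.3972410754782 200.74224400832765 [ 1.90771795  1.8864695  -0.52946149] [-0.02154336 -0.40773964  1.78200918]
top 45.607739061859945 314.5265211542372 194.89574109811457 [ 2.09591524 -2.12746512  0.21978391] [0.03409258 0.57218223 1.29558524]
wrist 70.83709548198134 318.95246047119645 197.80560879485463 [-1.85511461  2.31932042  0.29185117] [ 0.6252804  -0.02991534  0.38886553]
```

View pics/scene0.png

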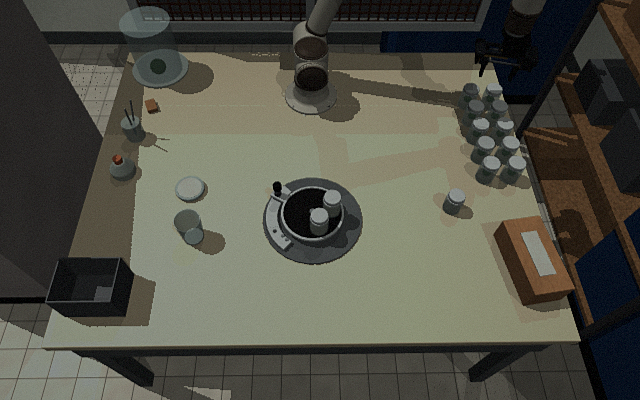

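View pics/top0.png

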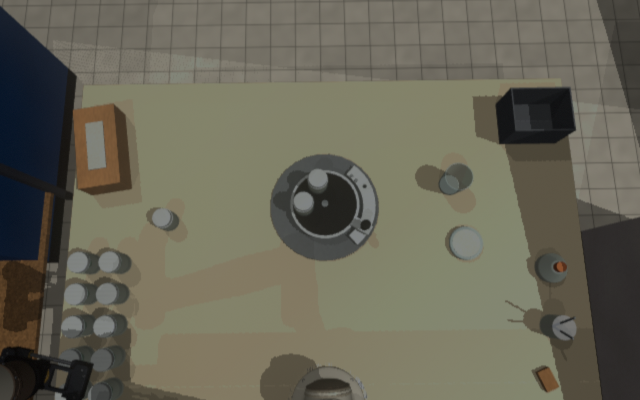

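View pics/wrist0.png

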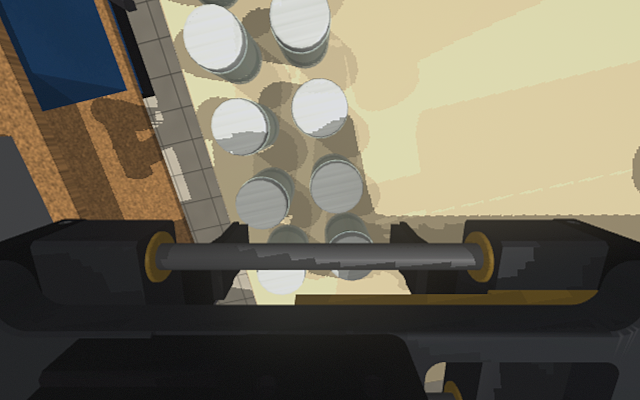

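```bash
cat > h.py <<'E'
from station import sense, optics, ticket, r
import cv2, numpy as np
def cam(d):
    h=d["image"].shape[0]; f=h/2/np.tan(np.radians(d["fov_y"]/2))
    K=np.array([[f,0,d["cx"]],[0,f,d["cy"]],[0,0,1.]]); R=cv2.Rodrigues(np.array(d["rvec"],float))[0]
    return K,R,np.array(d["tvec"],float)
def back(d,uv,z):
    K,R,t=cam(d); c=-R.T@t; v=R.T@np.linalg.inv(K)@np.array([uv[0],uv[1],1.]); return c+v*(z-c[2])/v[2]
def proj(d,P):
    K,R,t=cam(d); p=(R@np.atleast_2d(P).T).T+t; q=p@K.T; return q[:,:2]/q[:,2:]
def crop(d,name,x0,y0,x1,y1,s):
    im=d["image"][y0:y1,x0:x1,::-1]; cv2.imwrite(f"pics/{name}.png",cv2.resize(im,None,fx=s,fy=s,interpolation=cv2.INTER_CUBIC))
E
python3 - <<'E'
from h import *
d=optics.capture("top"); crop(d,"topz",260,145,390,265,5)
for uv,z in(((325,203),.044),((365,225),.1)): print(back(d,uv,z))
d=optics.capture("scene"); crop(d,"scz",255,170,375,270,6)
E
```

```text
[ 0.55169238 -0.00420744  0.044     ]
[ 0.47820183 -0.11072661  0.1       ]
```

View pics/topz.png

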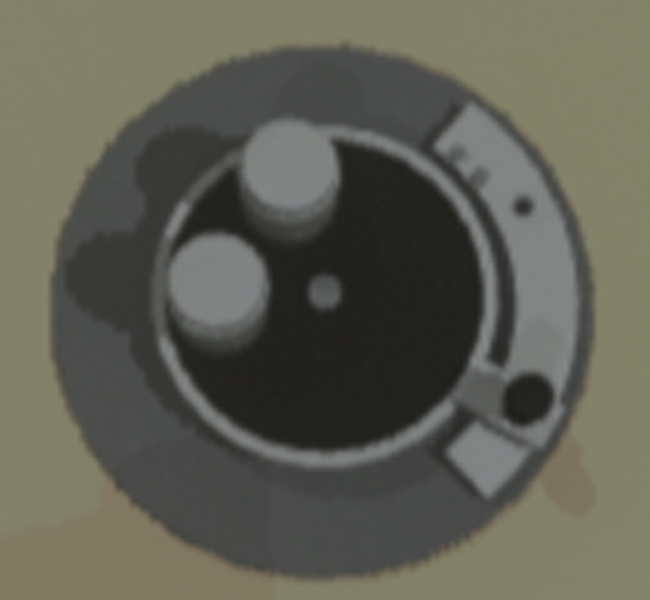

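View pics/scz.png

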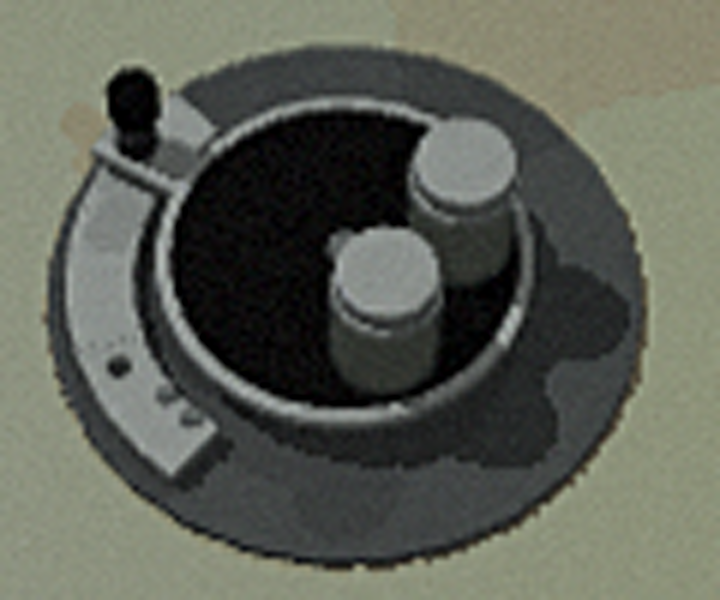

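```bash
cat > fit.py <<'E'
from h import *
from scipy.optimize import least_squares
T=optics.capture("top");S=optics.capture("scene")
ct=lambda u,v:(u/5+260-.4,v/5+145-.4); cs=lambda u,v:(u/6+255-.42,v/6+170-.42)
# base disc centroids by colour boundary
for d,name,c0 in((T,"t",(324,207)),(S,"s",(313,220))):
    im=d["image"].astype(int); sat=im.max(2)-im.min(2)
    m=(sat<14).astype(np.uint8); m=cv2.morphologyEx(m,cv2.MORPH_OPEN,np.ones((2,2)))
    n,l,st,ce=cv2.connectedComponentsWithStats(m); k=l[c0[1]+0,c0[0]]
    ks=[i for i in range(1,n) if st[i,4]>1000 and abs(ce[i]-c0).max()<30]; print(name,[(st[i],ce[i]) for i in ks])
    mm=np.isin(l,ks).astype(np.uint8)*255; 
    c=max(cv2.findContours(mm,0,1)[0],key=cv2.contourArea); h=cv2.convexHull(c)[:,0].astype(float)
    P=np.array([back(d,p,.008) for p in h])
    f=lambda q:np.hypot(P[:,0]-q[0],P[:,1]-q[1])-q[2]
    s=least_squares(f,[.55,0,.16],loss="soft_l1",f_scale=.002); print(s.x,np.abs(s.fun).mean())
for n,p in(("holeT",back(T,ct(523,206),.0236)),("holeS",back(S,cs(119,366),.0236)),("knobT",back(T,ct(528,398),.1)),("knobS",back(S,cs(134,88),.1)),("hubT",back(T,ct(325,292),.047)),("hubS",back(S,cs(340,243),.047)), ("jA T",back(T,ct(290,165),.124)),("jB T",back(T,ct(218,280),.124)),("jA S",back(S,cs(387,268),.124)),("jB S",back(S,cs(465,165),.124))): print(n,p)
E
python3 fit.py
```

```text
t [(array([ 272,  155,  108,  106, 8996], dtype=int32), array([325.15240107, 207.89773233]))]
[ 0.54774771 -0.00519095  0.15874056] 0.00033194370180337964
s [(array([ 264,  179,   99,   87, 6862], dtype=int32), array([312.54444768, 221.12751384]))]
[0.55546162 0.00176747 0.15990653] 0.0021277897033944756
holeT [ 0.60533197 -0.12082135  0.0236    ]
holeS [ 0.60558055 -0.11887127  0.0236    ]
knobT [ 0.48039245 -0.1113523   0.1       ]
knobS [ 0.48306407 -0.11033714  0.1       ]
hubT [ 0.55113146 -0.0029912   0.047     ]
hubS [ 0.54590585 -0.00362744  0.047     ]
jA T [0.60722431 0.01651051 0.124     ]
jB T [0.5437709  0.05647537 0.124     ]
jA S [0.6066023  0.01847317 0.124     ]
jB S [0.54699585 0.05867674 0.124     ]
```

```bash
python3 - <<'E'
import numpy as np
p0=np.array([.137,.61]);out=[]
n=17
for i in range(1,n+1):
    s=i/n; s=s*s*(3-2*s)*.35+s*.65
    th=np.radians(77.3+s*(-13.1-77.3)); r=.6254+s*(.494-.6254)
    p=r*np.array([np.cos(th),np.sin(th)])-p0
    out.append([round(p[0]*100,1),round(p[1]*100,1),round(-3.7*s,1),0,0,round(-1.92*s,2)])
print(out)
E
```

```text
[[np.float64(3.9), np.float64(-1.6), -0.2, 0, 0, -0.08], [np.float64(8.1), np.float64(-3.6), -0.3, 0, 0, -0.17], [np.float64(12.6), np.float64(-6.3), -0.5, 0, 0, -0.28], [np.float64(17.1), np.float64(-9.6), -0.7, 0, 0, -0.39], [np.float64(21.5), np.float64(-13.6), -1.0, 0, 0, -0.51], [np.float64(25.6), np.float64(-18.1), -1.2, 0, 0, -0.63], [np.float64(29.3), np.float64(-23.1), -1.5, 0, 0, -0.76], [np.float64(32.4), np.float64(-28.5), -1.7, 0, 0, -0.89], [np.float64(34.9), np.float64(-34.1), -2.0, 0, 0, -1.03], [np.float64(36.7), np.float64(-39.9), -2.2, 0, 0, -1.16], [np.float64(37.8), np.float64(-45.6), -2.5, 0, 0, -1.29], [np.float64(38.2), np.float64(-51.1), -2.7, 0, 0, -1.41], [np.float64(38.1), np.float64(-56.3), -3.0, 0, 0, -1.53], [np.float64(37.6), np.float64(-61.1), -3.2, 0, 0, -1.64], [np.float64(36.7), np.float64(-65.4), -3.4, 0, 0, -1.75], [np.float64(35.6), np.float64(-69.1), -3.5, 0, 0, -1.84], [np.float64(34.4), np.float64(-72.2), -3.7, 0, 0, -1.92]]
```

>>> carry_out(
  steps=[
    [[3.9, -1.6, -0.2, 0, 0, -0.08], [8.1, -3.6, -0.3, 0, 0, -0.17], [12.6, -6.3, -0.5, 0, 0, -0.28], [17.1, -9.6, -0.7, 0, 0, -0.39], [21.5, -13.6, -1.0, 0, 0, -0.51], [25.6, -18.1, -1.2, 0, 0, -0.63], [29.3, -23.1, -1.5, 0, 0, -0.76], [32.4, -28.5, -1.7, 0, 0, -0.89], [34.9, -34.1, -2.0, 0, 0, -1.03], [36.7, -39.9, -2.2, 0, 0, -1.16], [37.8, -45.6, -2.5, 0, 0, -1.29], [38.2, -51.1, -2.7, 0, 0, -1.41], [38.1, -56.3, -3.0, 0, 0, -1.53], [37.6, -61.1, -3.2, 0, 0, -1.64], [36.7, -65.4, -3.4, 0, 0, -1.75], [35.6, -69.1, -3.5, 0, 0, -1.84], [34.4, -72.2, -3.7, 0, 0, -1.92], [34.4, -72.2, -3.7, 0, 0, -1.92], [34.4, -72.2, -3.7, 0, 0, -1.92]],
  ],
)

```text
time_s: 2.72
tcp_pos: [0.4818, -0.1121, 0.1998]
ee_rot: [[-0.842, 0.001, -0.54], [0.54, 0.0, -0.842], [-0.001, -1.0, -0.0]]
wrist_force: [0.1, -0.6, 0.8]
gripper_width: 1.005
```

```bash
python3 - <<'E'
from h import *
s=sense();print(s["time_s"],s["joints"].round(1),s["tcp_pos"],s["ee_rot"].round(3),s["wrist_force"])
d=optics.capture("wrist");cv2.imwrite("pics/w1.png",d["image"][:,:,::-1]);np.save("w1.npy",d,allow_pickle=True)
print(proj(d,[[.481,-.112,.1],[.6055,-.1198,.0236],[.549,-.003,.044]]))
E
```

```text
2.725 [  5.7  11.2 -20.7   0.  -58.1 -38.4] [ 0.48182474 -0.11210644  0.19976917] [[-0.842  0.001 -0.54 ]
 [ 0.54   0.    -0.842]
 [-0.001 -1.    -0.   ]] [ 0.0619707  -0.62483659  0.77225392]
[[319.19644628 200.55658869]
 [230.28632872 232.20839964]
 [320.37161136 290.60753056]]
```

View pics/w1.png

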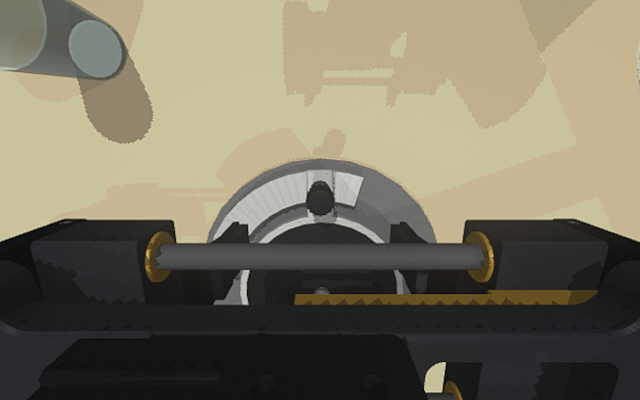

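```bash
python3 - <<'E'
from h import *
d=np.load("w1.npy",allow_pickle=True).item()
crop(d,"w1z",200,150,440,310,3.3)
K,R,t=cam(d);print(-R.T@t, R.round(2))
for uv in((320,193),(320,198)): print(back(d,uv,.1),back(d,uv,.074))
E
```

```text
[ 0.44567522 -0.16790801  0.34768639] [[-0.84  0.54  0.  ]
 [ 0.52  0.82  0.25]
 [ 0.13  0.21 -0.97]]
[ 0.47656921 -0.11756951  0.1       ] [ 0.4798122  -0.11228541  0.074     ]
[ 0.47908705 -0.11363196  0.1       ] [ 0.48259434 -0.10793453  0.074     ]
```

View pics/w1z.png

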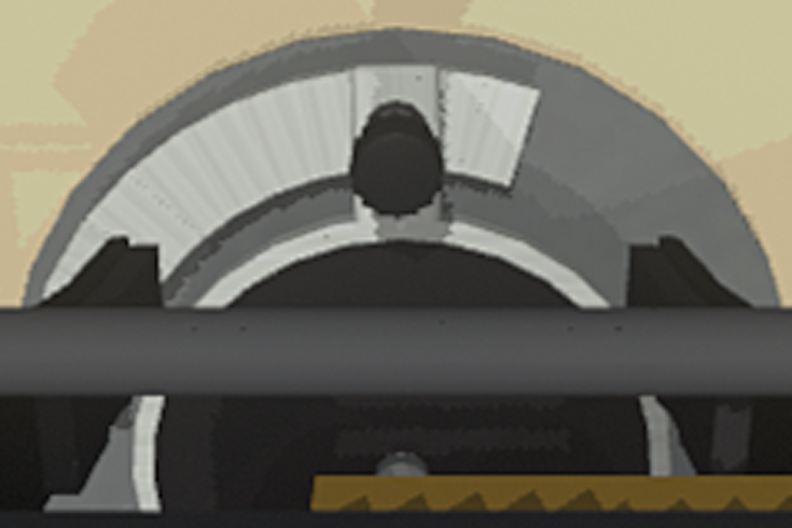

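>>> carry_out(
  steps=[
    [[-0.08, 0.1, -3, 0, 0, 0], [-0.08, 0.1, -7, 0, 0, 0], [-0.08, 0.1, -9.5, 0, 0, 0], [-0.08, 0.1, -11, 0, 0, 0], [-0.08, 0.1, -11.6, 0, 0, 0], [-0.08, 0.1, -11.6, 0, 0, 0], [-0.08, 0.1, -11.6, 0, 0, 0]],
  ],
  fingers=110,
)

```text
time_s: 3.65
tcp_pos: [0.4814, -0.111, 0.0843]
ee_rot: [[-0.842, 0.002, -0.54], [0.54, 0.0, -0.842], [-0.001, -1.0, -0.001]]
wrist_force: [-0.2, 0.1, -0.5]
gripper_width: 0.566
```

```bash
python3 - <<'E'
from h import *
d=optics.capture("wrist");crop(d,"w2",200,100,440,310,3)
d=optics.capture("scene");crop(d,"s2",235,130,375,270,4)
print(sense()["wrist_force"],sense()["tcp_pos"])
E
```

```text
[ 0.35705563 -0.83198589  0.0878405 ] [ 0.48118715 -0.11119693  0.08429541]
```

View pics/w2.png

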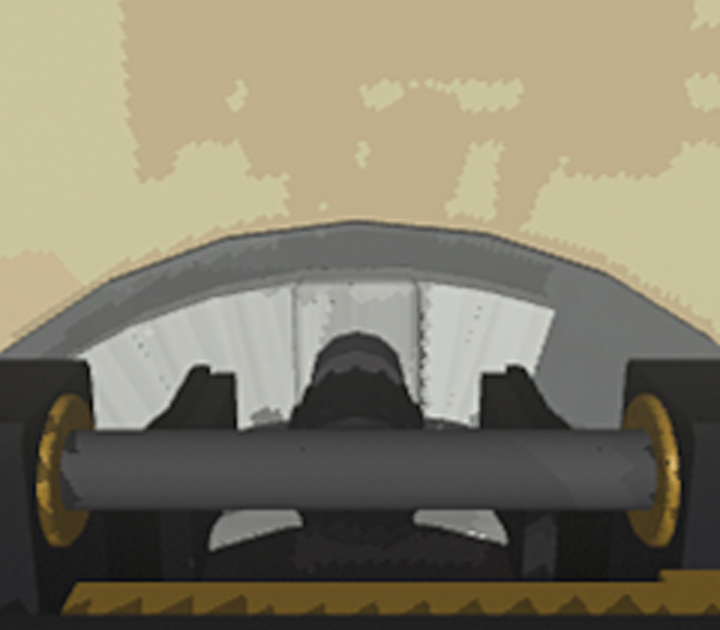

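View pics/s2.png

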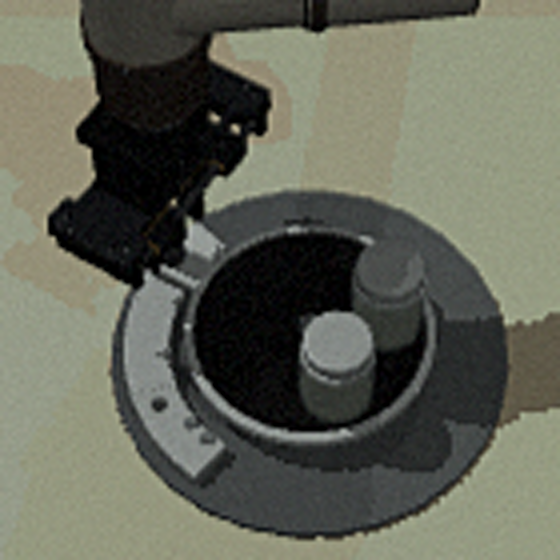

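>>> carry_out(
  steps=[
    [[0, 0, 0, 0, 0, 0], [0, 0, 0, 0, 0, 0], [0, 0, 0, 0, 0, 0], [0, 0, 0, 0, 0, 0]],
  ],
  fingers=176,
)

```text
time_s: 4.25
tcp_pos: [0.4806, -0.1114, 0.0835]
ee_rot: [[-0.841, -0.0, -0.541], [0.541, 0.0, -0.841], [0.0, -1.0, 0.0]]
wrist_force: [0.9, 0.3, 0.8]
gripper_width: 0.317
```

>>> carry_out(
  steps=[
    [[0, 0, 0, 0, 0, 0], [0, 0, 0, 0, 0, 0], [0, 0, 0, 0, 0, 0]],
  ],
  fingers=255,
)

```text
time_s: 4.62
tcp_pos: [0.4808, -0.1114, 0.0836]
ee_rot: [[-0.841, 0.0, -0.54], [0.54, -0.0, -0.841], [-0.0, -1.0, -0.0]]
wrist_force: [0.1, -1.6, 0.1]
gripper_width: 0.287
```

>>> carry_out(
  steps=[
    [[0, 0, 0.3, 0, 0, 0], [0, 0, 0.7, 0, 0, 0], [0, 0, 1.1, 0, 0, 0], [0, 0, 1.5, 0, 0, 0], [0, 0, 1.75, 0, 0, 0], [0, 0, 1.75, 0, 0, 0], [0, 0, 1.75, 0, 0, 0]],
  ],
)

```text
time_s: 5.5
tcp_pos: [0.4803, -0.1112, 0.1008]
ee_rot: [[-0.841, -0.001, -0.541], [0.541, 0.0, -0.841], [0.001, -1.0, 0.0]]
wrist_force: [1.4, 1.3, -9.0]
gripper_width: 0.288
```

```bash
python3 - <<'E'
from h import *
d=optics.capture("wrist");crop(d,"w3",200,100,440,310,3)
s=sense();print(s["wrist_force"],s["tcp_pos"],s["gripper_width"],s["joints"])
E
```

```text
[  0.81157067   1.49318967 -10.39538491] [ 0.48033133 -0.11121471  0.10076757] 0.29142576277433574 [ 5.86443854e+00  1.80277498e+01 -2.81821544e+01 -2.52909920e-02
 -4.38316757e+01 -3.85740019e+01]
```

View pics/w3.png

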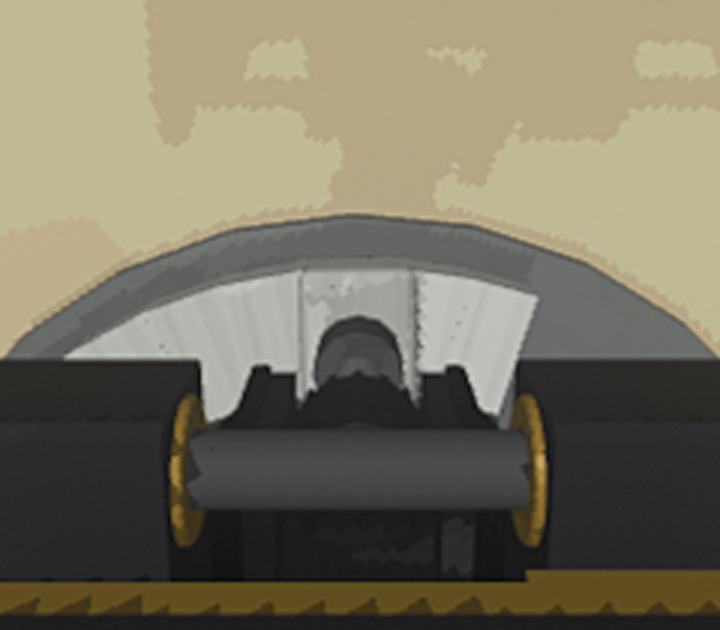

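```bash
python3 - <<'E'
import numpy as np
A=np.array([.5508,-.0020]);K=np.array([.4804,-.1113]);out=[]
n=19
for i in range(1,n+1):
    s=i/n; s=s*s*(3-2*s)*.6+s*.4; a=round(np.radians(53)*s,3)
    R=np.array([[np.cos(a),-np.sin(a)],[np.sin(a),np.cos(a)]]); p=(A+R@(K-A)-K)*100
    out.append([round(float(p[0]),2),round(float(p[1]),2),0,0,0,float(a)])
print(out+[out[-1]])
E
```

```text
[[0.26, -0.17, 0, 0, 0, 0.024], [0.62, -0.38, 0, 0, 0, 0.056], [1.08, -0.62, 0, 0, 0, 0.096], [1.61, -0.88, 0, 0, 0, 0.141], [2.22, -1.14, 0, 0, 0, 0.192], [2.9, -1.39, 0, 0, 0, 0.248], [3.63, -1.62, 0, 0, 0, 0.307], [4.4, -1.8, 0, 0, 0, 0.368], [5.21, -1.94, 0, 0, 0, 0.431], [6.02, -2.03, 0, 0, 0, 0.494], [6.84, -2.07, 0, 0, 0, 0.557], [7.64, -2.06, 0, 0, 0, 0.618], [8.4, -2.0, 0, 0, 0, 0.677], [9.12, -1.9, 0, 0, 0, 0.733], [9.77, -1.78, 0, 0, 0, 0.784], [10.34, -1.64, 0, 0, 0, 0.829], [10.84, -1.5, 0, 0, 0, 0.869], [11.24, -1.37, 0, 0, 0, 0.901], [11.53, -1.27, 0, 0, 0, 0.925], [11.53, -1.27, 0, 0, 0, 0.925]]
```

>>> carry_out(
  steps=[
    [[0.26, -0.17, 0, 0, 0, 0.024], [0.62, -0.38, 0, 0, 0, 0.056], [1.08, -0.62, 0, 0, 0, 0.096], [1.61, -0.88, 0, 0, 0, 0.141], [2.22, -1.14, 0, 0, 0, 0.192], [2.9, -1.39, 0, 0, 0, 0.248], [3.63, -1.62, 0, 0, 0, 0.307], [4.4, -1.8, 0, 0, 0, 0.368]],
  ],
)

```text
time_s: 6.55
tcp_pos: [0.5248, -0.1291, 0.1006]
ee_rot: [[-0.98, -0.001, -0.199], [0.199, 0.001, -0.98], [0.001, -1.0, -0.001]]
wrist_force: [1.2, 3.5, -9.1]
gripper_width: 0.288
```

>>> carry_out(
  steps=[
    [[0.81, -0.14, 0, 0, 0, 0.063], [1.62, -0.23, 0, 0, 0, 0.126], [2.44, -0.27, 0, 0, 0, 0.189], [3.24, -0.26, 0, 0, 0, 0.25], [4.0, -0.2, 0, 0, 0, 0.309], [4.72, -0.1, 0, 0, 0, 0.365], [5.37, 0.02, 0, 0, 0, 0.416], [5.94, 0.16, 0, 0, 0, 0.461], [6.44, 0.3, 0, 0, 0, 0.501], [6.84, 0.43, 0, 0, 0, 0.533], [7.13, 0.53, 0, 0, 0, 0.557], [7.13, 0.53, 0, 0, 0, 0.557], [7.13, 0.53, 0, 0, 0, 0.557]],
  ],
)

```text
time_s: 8.18
tcp_pos: [0.5959, -0.1234, 0.1007]
ee_rot: [[-0.938, -0.0, 0.347], [-0.347, 0.001, -0.938], [0.0, -1.0, -0.001]]
wrist_force: [0.8, 5.1, -9.4]
gripper_width: 0.294
```

```bash
python3 - <<'E'
from h import *
d=optics.capture("wrist");crop(d,"w4",200,100,440,310,3)
d=optics.capture("top");crop(d,"t4",260,145,390,265,5)
d=optics.capture("scene");crop(d,"s4",235,130,375,270,4)
s=sense();print(s["wrist_force"],s["tcp_pos"],s["gripper_width"],s["joints"].round(1))
E
```

```text
[ 0.86515731  4.75011818 -9.68700072] [ 0.59584547 -0.12339906  0.10076308] 0.2910711226698906 [  3.5  27.6 -11.8  -0.1 -50.6  16.9]
```

View pics/w4.png

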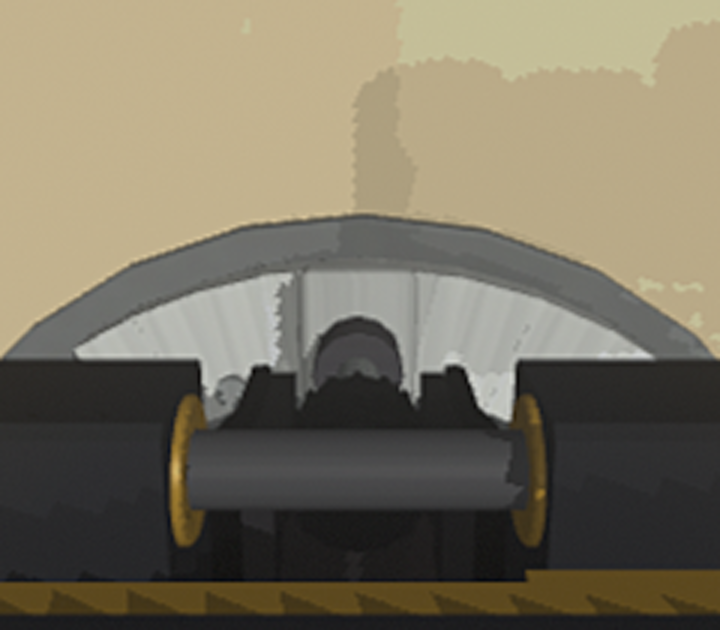

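View pics/s4.png

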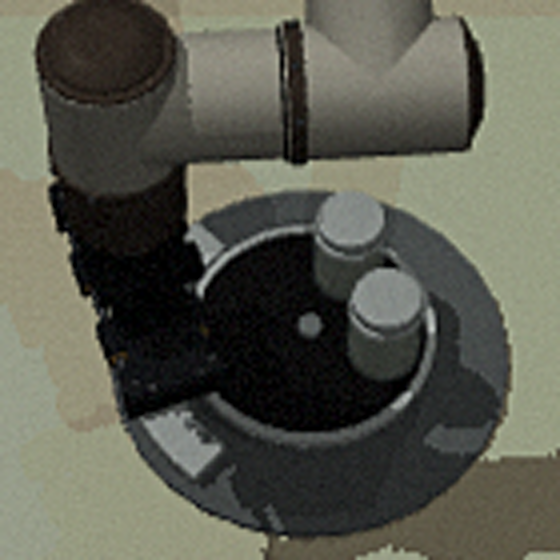

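View pics/t4.png

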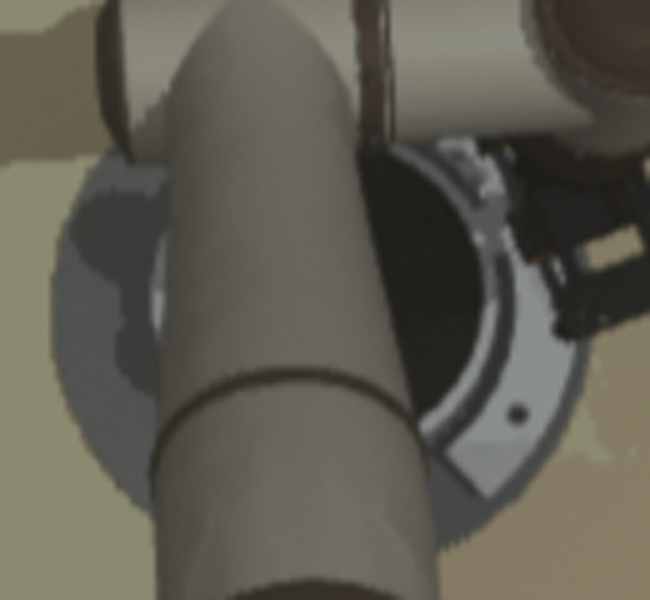

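```bash
python3 - <<'E'
from h import *
d=optics.capture("top")
ct=lambda u,v:(u/5+260-.4,v/5+145-.4)
im=d["image"]; 
def blob(u,v,im):
    g=cv2.cvtColor(im,cv2.COLOR_RGB2GRAY).astype(float); x,y=[int(round(q)) for q in ct(u,v)]
    w=g[y-3:y+4,x-3:x+4]; print(w.astype(int)); wt=np.clip(np.median(w)-w-8,0,None); yy,xx=np.mgrid[y-3:y+4,x-3:x+4]; return (wt*xx).sum()/wt.sum(),(wt*yy).sum()/wt.sum()
h=blob(517,414,im); t0=cv2.imread("pics/top0.png")[:,:,::-1].copy(); n=blob(523,206,t0)
H=back(d,h,.024);N=back(d,n,.0236);print(h,n,H,N)
c=np.linalg.norm(H-N);print("angle",np.degrees(2*np.arcsin(c/2/.13)))
E
```

```text
[[140 140 139 138 139 140 141]
 [140 137 122 115 121 136 140]
 [139 124  89  77  87 116 138]
 [137 106  63  53  59  92 135]
 [137 101  60  52  58  96 135]
 [139 122  92  80  88 122 139]
 [140 137 126 122 125 138 140]]
[[130 129 124 121 124 128 130]
 [130 125 104  93  97 118 130]
 [128 113  74  58  65  96 126]
 [127 104  60  48  54  90 126]
 [129 115  79  63  72 108 128]
 [129 127 114 108 110 123 128]
 [130 130 128 127 127 128 130]]
(np.float64(363.08360128617363), np.float64(227.47749196141478)) (np.float64(364.1783960720131), np.float64(185.82487725040917)) [ 0.48202632 -0.1130866   0.024     ] [ 0.60525798 -0.12075518  0.0236    ]
angle 56.704015590415906
```

>>> carry_out(
  steps=[
    [[0, 0, -0.2, 0, 0, 0], [0, 0, -0.4, 0, 0, 0], [0, 0, -0.5, 0, 0, 0], [0, 0, -0.5, 0, 0, 0], [0, 0, -0.5, 0, 0, 0]],
  ],
)

```text
time_s: 9.0
tcp_pos: [0.5959, -0.1234, 0.096]
ee_rot: [[-0.938, -0.0, 0.347], [-0.347, 0.001, -0.938], [0.0, -1.0, -0.001]]
wrist_force: [0.2, 5.5, -7.2]
gripper_width: 0.289
```

>>> carry_out(
  steps=[
    [[0, 0, -0.05, 0, 0, 0], [0, 0, -0.1, 0, 0, 0], [0, 0, -0.1, 0, 0, 0]],
  ],
)

```text
time_s: 9.38
tcp_pos: [0.5959, -0.1234, 0.0952]
ee_rot: [[-0.938, -0.0, 0.347], [-0.347, 0.001, -0.938], [0.0, -1.0, -0.001]]
wrist_force: [0.1, 6.7, -7.3]
gripper_width: 0.289
```

>>> carry_out(
  steps=[
    [[0, 0, -0.05, 0, 0, 0], [0, 0, -0.08, 0, 0, 0], [0, 0, -0.08, 0, 0, 0]],
  ],
)

```text
time_s: 9.75
tcp_pos: [0.5959, -0.1234, 0.095]
ee_rot: [[-0.938, -0.0, 0.348], [-0.348, 0.0, -0.938], [-0.0, -1.0, -0.0]]
wrist_force: [-1.5, 6.0, -5.7]
gripper_width: 0.292
```

>>> carry_out(
  steps=[
    [[0, 0, 0, 0, 0, 0], [0, 0, 0, 0, 0, 0], [0, 0, 0, 0, 0, 0], [-0.03, 0.07, -0.4, 0, 0, 0], [-0.03, 0.07, -0.8, 0, 0, 0], [-0.03, 0.07, -1.0, 0, 0, 0], [-0.03, 0.07, -1.0, 0, 0, 0]],
  ],
  fingers=158,
)

```text
time_s: 10.62
tcp_pos: [0.5955, -0.1233, 0.0839]
ee_rot: [[-0.938, -0.001, 0.347], [-0.347, -0.0, -0.938], [0.001, -1.0, -0.0]]
wrist_force: [0.4, 0.5, 0.4]
gripper_width: 0.38
```

```bash
python3 - <<'E'
from h import *
d=optics.capture("wrist");crop(d,"w5",200,100,440,310,3)
s=sense();print(s["wrist_force"],s["tcp_pos"],s["gripper_width"])
E
```

```text
[0.01836142 0.46205312 0.16201963] [ 0.59566243 -0.12335467  0.08409743] 0.37921533691839054
```

View pics/w5.png

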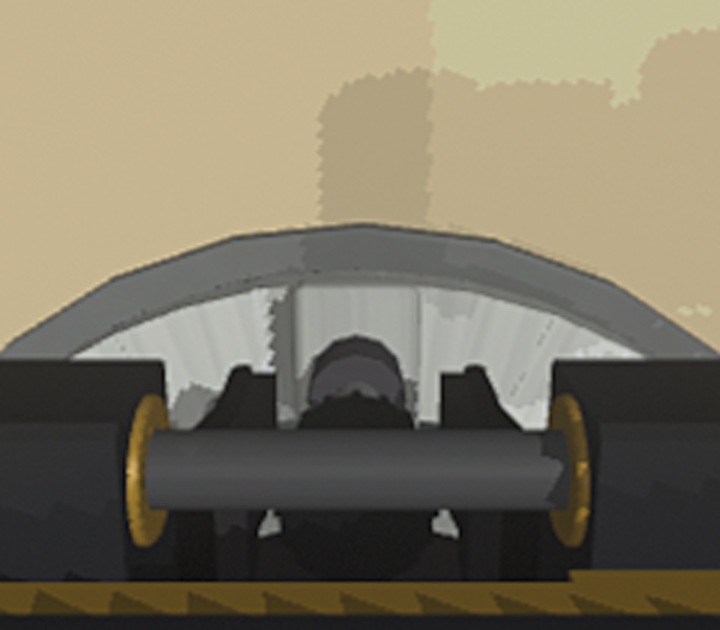

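>>> carry_out(
  steps=[
    [[0.13, 0.05, 0, 0, 0, 0.01], [0.26, 0.1, 0, 0, 0, 0.02], [0.38, 0.14, 0, 0, 0, 0.031], [0.5, 0.19, 0, 0, 0, 0.041], [0.62, 0.25, 0, 0, 0, 0.051], [0.74, 0.3, 0, 0, 0, 0.062]],
  ],
)

```text
time_s: 11.42
tcp_pos: [0.5996, -0.1212, 0.0839]
ee_rot: [[-0.915, -0.008, 0.404], [-0.404, -0.001, -0.915], [0.008, -1.0, -0.002]]
wrist_force: [-9.1, -3.4, 5.8]
gripper_width: 0.379
```

```bash
python3 - <<'E'
from h import *
d=optics.capture("wrist");crop(d,"w6",200,100,440,310,3)
d=optics.capture("scene");crop(d,"s6",235,130,375,270,4)
s=sense();print(s["wrist_force"],s["moment"],s["tcp_pos"],s["gripper_width"],s["joint_velocities"].round(1))
E
```

```text
[-6.80321812 -2.54603417  4.74024278] [-0.67200541  2.20665811 -0.0380504 ] [ 0.59957884 -0.12126974  0.08393345] 0.38106184030862306 [-0.  -0.1  0.  -0.1  0.3 -0.3]
```

View pics/w6.png

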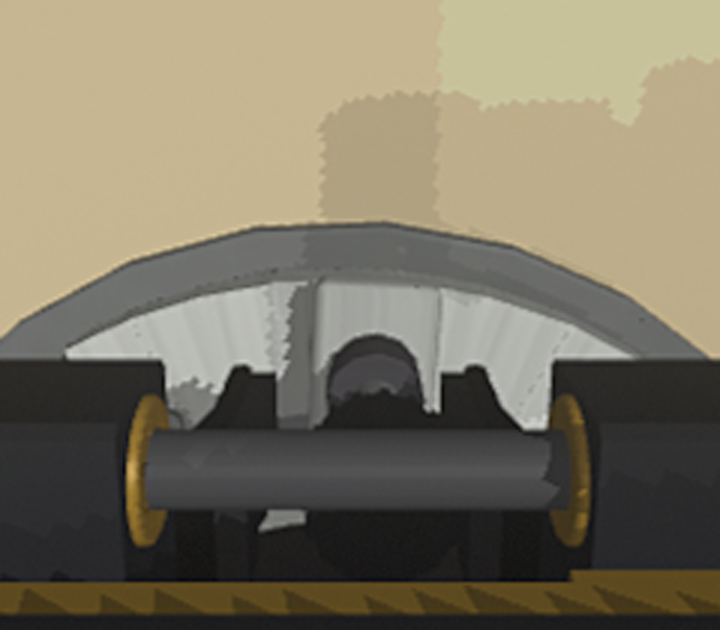

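View pics/s6.png

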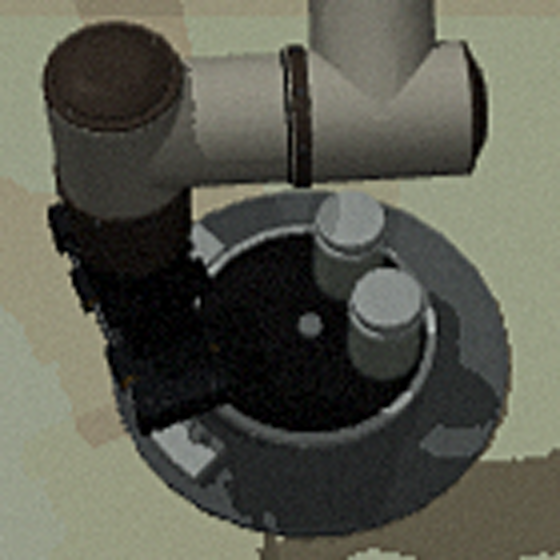

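>>> carry_out(
  steps=[
    [[-0.3, -0.1, 0, 0, 0, -0.03], [-0.71, -0.3, 0.3, 0, 0, -0.062], [-0.71, -0.3, 0.8, 0, 0, -0.062], [-0.71, -0.3, 1.05, 0, 0, -0.062], [-0.71, -0.3, 1.05, 0, 0, -0.062]],
  ],
)

```text
time_s: 12.15
tcp_pos: [0.5965, -0.1232, 0.0952]
ee_rot: [[-0.938, 0.001, 0.347], [-0.347, 0.0, -0.938], [-0.001, -1.0, 0.0]]
wrist_force: [-0.3, 0.5, -0.4]
gripper_width: 0.384
```

```bash
python3 - <<'E'
from h import *
d=optics.capture("wrist");crop(d,"w7",200,100,440,310,3)
s=sense();print(s["wrist_force"],s["moment"],s["tcp_pos"],s["gripper_width"])
E
```

```text
[ 0.14565213 -0.27280448  0.31792247] [ 0.12336746 -0.00065737  0.00963329] [ 0.59627447 -0.1231613   0.09490141] 0.38059636573212696
```

View pics/w7.png

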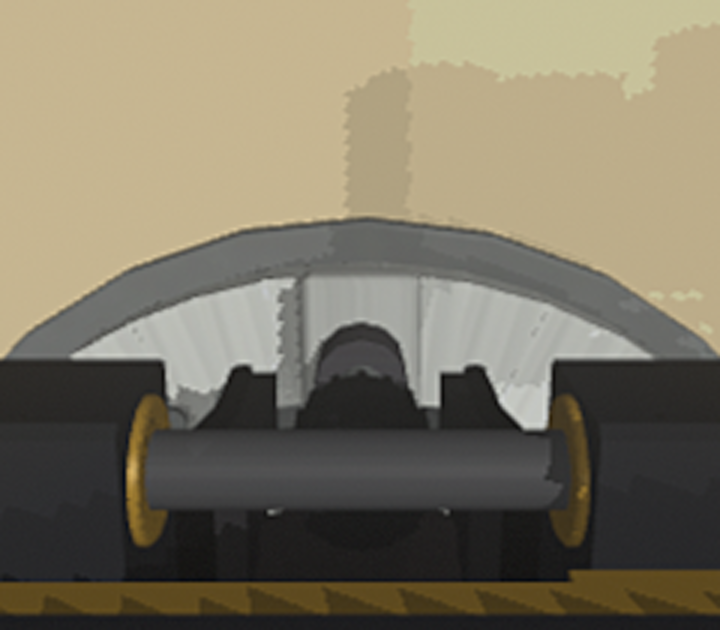

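>>> carry_out(
  steps=[
    [[0, 0, 0, 0, 0, 0], [0, 0, 0, 0, 0, 0], [0, 0, 0, 0, 0, 0], [0, 0, 0.2, 0, 0, 0], [0, 0, 0.4, 0, 0, 0], [0, 0, 0.4, 0, 0, 0]],
  ],
  fingers=255,
)

```text
time_s: 12.95
tcp_pos: [0.5953, -0.1234, 0.0978]
ee_rot: [[-0.938, -0.002, 0.346], [-0.346, 0.0, -0.938], [0.002, -1.0, -0.001]]
wrist_force: [1.1, -2.1, -8.3]
gripper_width: 0.289
```

>>> carry_out(
  steps=[
    [[0.12, 0.04, 0, 0, 0, 0.01], [0.3, 0.11, 0, 0, 0, 0.024], [0.48, 0.19, 0, 0, 0, 0.039], [0.66, 0.26, 0, 0, 0, 0.054], [0.78, 0.31, 0, 0, 0, 0.064], [0.84, 0.34, 0, 0, 0, 0.07], [0.84, 0.34, 0, 0, 0, 0.07], [0.84, 0.34, 0, 0, 0, 0.07]],
  ],
)

```text
time_s: 13.95
tcp_pos: [0.6043, -0.1198, 0.0987]
ee_rot: [[-0.911, -0.0, 0.411], [-0.411, 0.0, -0.911], [0.0, -1.0, -0.0]]
wrist_force: [-0.9, -0.5, -8.6]
gripper_width: 0.29
```

>>> carry_out(
  steps=[
    [[0, 0, -0.15, 0, 0, 0], [0, 0, -0.3, 0, 0, 0], [0, 0, -0.4, 0, 0, 0], [0, 0, -0.5, 0, 0, 0], [0, 0, -0.5, 0, 0, 0], [0, 0, -0.5, 0, 0, 0]],
  ],
)

```text
time_s: 14.7
tcp_pos: [0.6043, -0.1198, 0.0938]
ee_rot: [[-0.911, -0.0, 0.411], [-0.411, 0.0, -0.911], [0.0, -1.0, -0.0]]
wrist_force: [-0.9, 0.8, -7.6]
gripper_width: 0.289
```

```bash
python3 - <<'E'
from h import *
for i in range(4):
    d=optics.capture("wrist");s=sense();print(s["wrist_force"].round(2),s["tcp_pos"].round(5))
print(s["ee_rot"].round(4))
crop(d,"w8",200,100,440,310,3)
E
```

```text
[-0.49  0.57 -8.05] [ 0.60431 -0.11984  0.09377]
[-0.99  0.86 -7.29] [ 0.60432 -0.11984  0.0938 ]
[-0.75  0.57 -8.3 ] [ 0.60433 -0.11986  0.0938 ]
[-0.32  0.7  -7.63] [ 0.60433 -0.11985  0.09376]
[[-9.114e-01 -1.000e-04  4.114e-01]
 [-4.114e-01  1.000e-04 -9.114e-01]
 [ 0.000e+00 -1.000e+00 -1.000e-04]]
```

>>> carry_out(
  steps=[
    [[0, 0, -0.1, 0, 0, 0], [0, 0, -0.2, 0, 0, 0], [0, 0, -0.2, 0, 0, 0], [0, 0, -0.2, 0, 0, 0]],
  ],
)

```text
time_s: 15.4
tcp_pos: [0.6043, -0.1199, 0.0918]
ee_rot: [[-0.911, -0.0, 0.411], [-0.411, 0.0, -0.911], [0.0, -1.0, -0.0]]
wrist_force: [-1.2, 0.5, -6.2]
gripper_width: 0.29
```

>>> carry_out(
  steps=[
    [[0, 0, -0.1, 0, 0, 0], [0, 0, -0.2, 0, 0, 0], [0, 0, -0.3, 0, 0, 0], [0, 0, -0.3, 0, 0, 0]],
  ],
)

```text
time_s: 15.9
tcp_pos: [0.6044, -0.1198, 0.0887]
ee_rot: [[-0.911, 0.0, 0.411], [-0.411, 0.0, -0.911], [-0.0, -1.0, -0.0]]
wrist_force: [-0.5, 1.3, -6.7]
gripper_width: 0.294
```

```bash
python3 - <<'E'
from h import *
for i in range(4):
    d=optics.capture("wrist");s=sense();print(s["wrist_force"].round(2),s["tcp_pos"].round(5))
crop(d,"w9",200,100,440,310,3)
E
```

```text
[-0.19  1.27 -6.99] [ 0.60441 -0.11985  0.08873]
[-1.64  1.7  -6.85] [ 0.60441 -0.11986  0.08874]
[-0.78  1.3  -7.16] [ 0.6044  -0.11987  0.08873]
[-1.71  1.41 -6.66] [ 0.6044  -0.11987  0.08874]
```

View pics/w9.png

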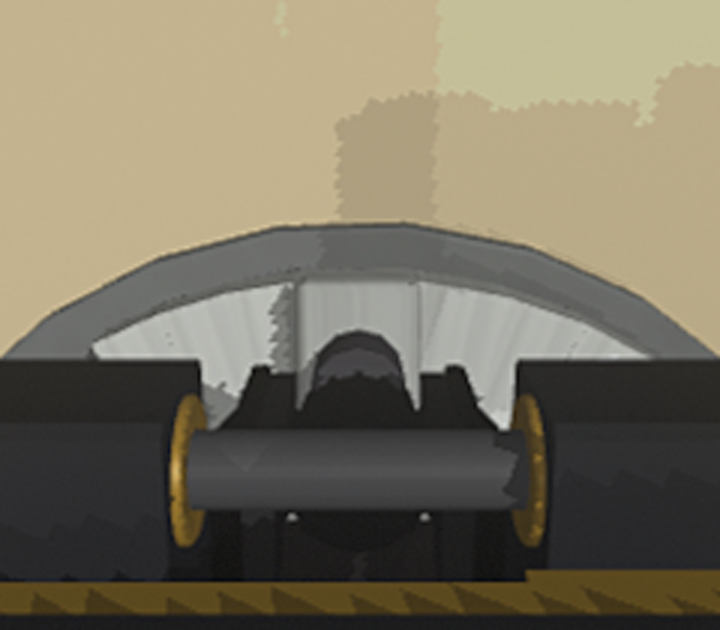

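>>> carry_out(
  steps=[
    [[0, 0, -0.1, 0, 0, 0], [0, 0, -0.2, 0, 0, 0], [0, 0, -0.3, 0, 0, 0], [0, 0, -0.3, 0, 0, 0]],
  ],
)

```text
time_s: 16.6
tcp_pos: [0.6044, -0.1199, 0.0857]
ee_rot: [[-0.911, 0.0, 0.411], [-0.411, 0.0, -0.911], [-0.0, -1.0, 0.0]]
wrist_force: [-0.7, 1.5, -6.7]
gripper_width: 0.288
```

>>> carry_out(
  steps=[
    [[0, 0, -0.1, 0, 0, 0], [0, 0, -0.2, 0, 0, 0], [0, 0, -0.2, 0, 0, 0]],
  ],
)

```text
time_s: 16.98
tcp_pos: [0.6045, -0.1199, 0.0837]
ee_rot: [[-0.911, 0.0, 0.411], [-0.411, 0.0, -0.911], [-0.0, -1.0, 0.0]]
wrist_force: [-0.6, 2.6, -6.0]
gripper_width: 0.292
```

>>> carry_out(
  steps=[
    [[0, 0, -0.05, 0, 0, 0], [0, 0, -0.1, 0, 0, 0], [0, 0, -0.1, 0, 0, 0]],
  ],
)

```text
time_s: 17.35
tcp_pos: [0.6046, -0.1199, 0.0835]
ee_rot: [[-0.911, 0.001, 0.412], [-0.412, -0.0, -0.911], [-0.001, -1.0, 0.0]]
wrist_force: [-2.8, 3.8, -0.6]
gripper_width: 0.29
```

>>> carry_out(
  steps=[
    [[0, 0, 0, 0, 0, 0], [0, 0, 0, 0, 0, 0], [0, 0, 0, 0, 0, 0], [0, 0, 0, 0, 0, 0]],
  ],
  fingers=110,
)

```text
time_s: 17.85
tcp_pos: [0.6047, -0.1202, 0.0829]
ee_rot: [[-0.911, 0.001, 0.411], [-0.411, -0.0, -0.911], [-0.001, -1.0, 0.001]]
wrist_force: [0.2, -1.8, -0.3]
gripper_width: 0.551
```

>>> carry_out(
  steps=[
    [[0, 0, 1, 0, 0, 0], [0, 0, 3, 0, 0, 0], [0, 0, 6, 0, 0, 0], [0, 0, 10, 0, 0, 0], [0, -3, 13, 0, 0, 0], [0, -8, 14, 0, 0, 0], [0, -14, 15, 0, 0, 0], [0, -20, 15, 0, 0, 0], [0, -25, 15, 0, 0, 0], [0, -25, 15, 0, 0, 0]],
  ],
)

```text
time_s: 19.1
tcp_pos: [0.6034, -0.3735, 0.2324]
ee_rot: [[-0.913, -0.0, 0.407], [-0.407, -0.0, -0.913], [0.0, -1.0, 0.0]]
wrist_force: [-0.8, 0.1, -0.6]
gripper_width: 0.571
```

```bash
python3 - <<'E'
from h import *
d=optics.capture("top");crop(d,"t10",240,125,400,285,4.5)
d=optics.capture("scene");crop(d,"s10",225,130,385,270,5);cv2.imwrite("pics/s10f.png",d["image"][:,:,::-1])
s=sense();print(s["wrist_force"].round(2),s["tcp_pos"],s["time_s"])
E
```

```text
[-0.13  0.83 -0.38] [ 0.60405058 -0.37031604  0.23286117] 19.2
```

View pics/t10.png

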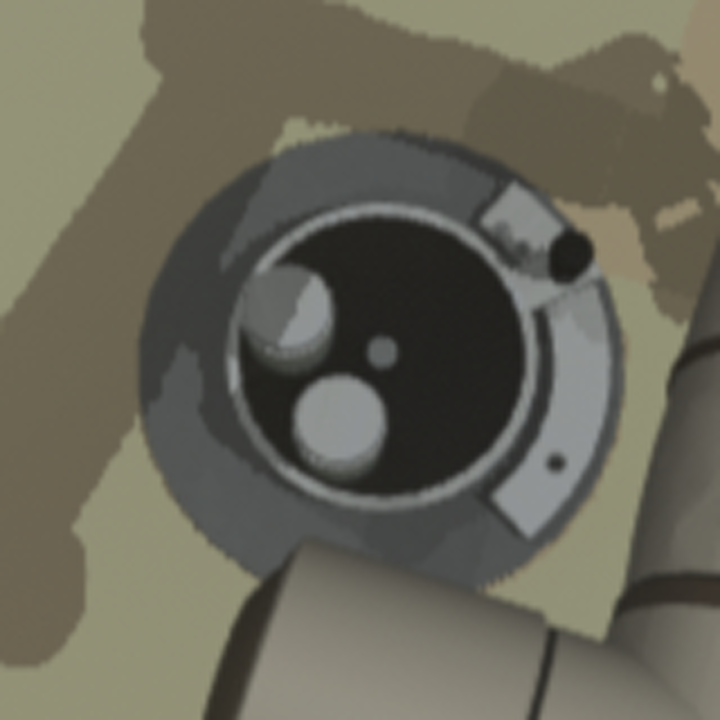

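View pics/s10.png

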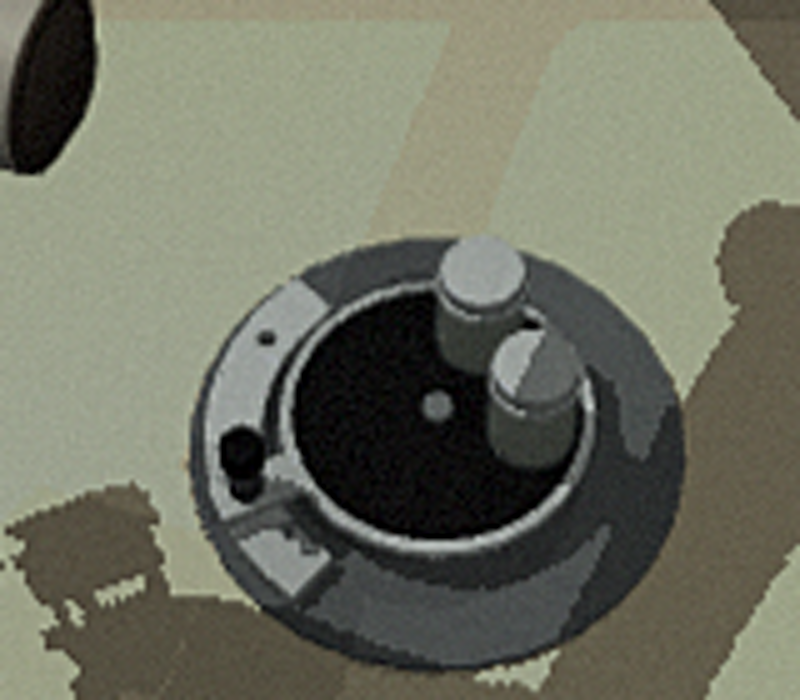

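View pics/s10f.png

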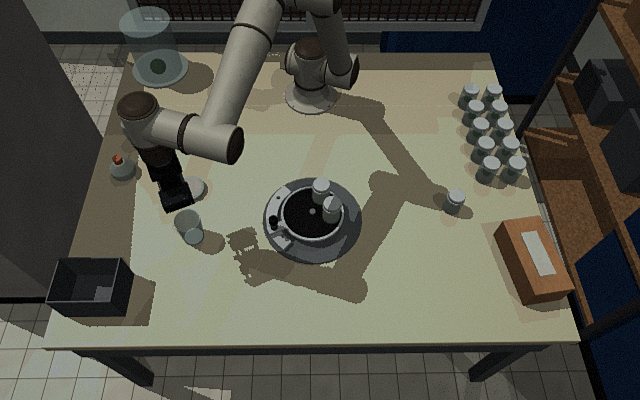

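```bash
python3 - <<'E'
from h import *
T=optics.capture("top");S=optics.capture("scene")
ct=lambda u,v:np.array((u/4.5+240-.4,v/4.5+125-.4)); cs=lambda u,v:np.array((u/5+225-.4,v/5+130-.4))
def tri(a,b):
    P=[K@np.c_[R,t] for K,R,t in (cam(T),cam(S))]
    X=cv2.triangulatePoints(P[0],P[1],a,b)[:,0]; return X[:3]/X[3]
print("knob",tri(ct(571,253),cs(243,445)))
print("start knob",tri(np.array((528/5+259.6,398/5+144.6)),np.array((134/6+254.6,88/6+169.6))))
A=np.array([.5505,-.002])
J0=np.array([[.607,.0175],[.5454,.0576]])-A
J1=np.array([(back(T,ct(340,420),.124)+back(S,cs(482,272),.124))[:2]/2,(back(T,ct(287,306),.124)+back(S,cs(536,367),.124))[:2]/2])-A
print(J0,J1,np.hypot(*J0.T),np.hypot(*J1.T))
a=lambda v:np.degrees(np.arctan2(v[:,1],v[:,0]));print(a(J0),a(J1))
for z in(.1,.112): print(z,back(T,ct(571,253),z),back(S,cs(243,445),z))
E
```

```text
knob [ 0.60325278 -0.11909418  0.09446688]
start knob [ 0.48087265 -0.11113352  0.09675662]
[[ 0.0565  0.0195]
 [-0.0051  0.0596]] [[-0.05293765  0.02758983]
 [ 0.01642427  0.05845871]] [0.05977039 0.05981781] [0.05969584 0.06072213]
[19.04123074 94.89091241] [152.47255855  74.30702655]
0.1 [ 0.60191083 -0.1193978   0.1       ] [ 0.60654291 -0.11762824  0.1       ]
0.112 [ 0.59902844 -0.11803034  0.112     ] [ 0.61346307 -0.11660602  0.112     ]
```

```bash
python3 -c "
from h import *
print(ticket.finish_job())"
```

```text
the job is handed in; nothing more can be done
None
```

The turntable is on its next station, about 57° counter-clockwise of home, with the pin seated there. I handed the job in at about 19 s.

**What I did:** I gripped the knob and lifted the pin about 17 mm out of the home hole. I turned the table about 53° and tried to find the hole by resting the pin on the plate and nudging the knob. The knob didn't slide. The sideways force reached about 10 N, under the 30 N limit, so I backed off. I then gripped the knob again and lifted it. The camera had put the next hole at about 56.7°, so I turned the table there and lowered the pin in, with no more than about 5 N sideways. Then I opened the gripper and moved away.

**Last checks:**
- **Pin:** the spring load dropped to about zero with the tool at 83.5 mm, the same height as when it gripped the knob at home. From two cameras, the knob top came out at 94 mm, against 97 mm at the start by the same method. It should read 100 mm, so this measure is rough, but the pin is clearly not raised by 12 mm.
- **Jars on the turntable:** both are standing, still about 60 mm from the axis. They turned by 55° and 57.5°; the 2.5° difference is within how well I could pick them out in the pictures.
- **Other glassware:** the bench jar and beaker look unmoved in the last wide picture, checked only by eye. The gripper partly hid the dish in that picture, so I could not fully confirm it, but it passed well above.
- **Robot:** it was touching nothing at hand-in, with wrist force under 1 N.

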